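Turn the green circuit board over in its inspection cradle

TASK

The component side of the green circuit board has been inspected; now its solder side is due. Turn the green board over in its own V-shaped cradle, like the page of a book, so that it leans on the opposite padded wing with its solder side up, its lower edge down in the valley, about centred along the cradle. Lay it down gently rather than letting it slap over, let go of it, and leave the blue board, which is already turned, as it is.

Things in the scene. Friction and masses are not known exactly. Their poses are not given: they have to be found in the camera images.
- green_board: Loose green circuit board in a light grey frame, 120 (x) by 120 (y) by 10 mm (z), 0.15 kg; origin: its centre. z points out of the component side (chips, connectors); the other is the solder side (tin dots). The edges at +y and -y are 20 mm wide rails, full thickness, to grip by; recessed between. Starts leaning 45 degrees on the cradle's +y wing, component side up, y up the slope.
- cradle: Fixed aluminium V-cradle of the green board. Origin: centre of its 150 x 160 x 6 mm base plate, on the table; z up. Two black-padded wings rise at 45 degrees to +y and -y from the valley line, which runs level along x. Each wing: 140 mm along x, 70 mm up the slope, 6 mm thick, on 12 mm wide legs at x +/-50, y +/-45 mm. A board's upper 50 mm stick out free beyond its wing. No end stops.
- valley (a point): Middle of the cradle's valley line, where the two pad surfaces meet at 90 degrees, 45 mm above the table; axes as the cradle's. A flush board has its face on one pad and its 10 mm lower edge on the other; its centre is 39 mm to the side (+y at the start, within 8 mm along x; -y when turned) and 46 mm above this point.
- blue_board: Bystander, not to be moved: a blue board of the same kind and size, origin at its centre, in a second cradle of the same kind 0.34 m or more to one side of the first, already leaning solder side up. Small tools lie near the cradles, none over 35 mm high.

How it is judged:
At the end, for the whole second after the job is handed in: The green board rests on its cradle's opposite wing, solder side up: slope 45 +/- 11 degrees, lower edge along the valley within 11 degrees, centre within 15 mm of the middle along the valley and 12 mm of flush across it and in height; at rest (angle between green_board's own z axis and vertical between 2.16 and 2.56 rad and angle between the x axis of green_board and the x axis of cradle, either way round below 0.2 rad and x of green_board in the frame of cradle between -0.015 and 0.015 m and y of green_board in the frame of cradle between -0.051 and -0.027 m and z of green_board in the frame of cradle between 0.079 and 0.103 m and linear speed of green_board below 0.02 m/s and angular speed of green_board below 0.1 rad/s); the robot touches nothing.
It fails at once if the green board slaps over instead of being laid down (turns faster than 4.5 rad/s, as when let go more than about 10 degrees short of the wing) (angular speed of green_board above 4.5 rad/s).
It fails at once if the blue board is moved by more than 15 mm (distance of blue_board from where it was at the start of the episode above 0.015 m).
It also fails if it takes over 40 s, if anything falls off the work surface, if the arm or the gripper's body presses on something with over 40 N, if the wrist force passes 120 N, or if a joint passes its speed limit or range.

ROBOT

A 7-joint arm with a two-finger parallel gripper is mounted at the origin on the work surface. World frame = base frame: x ahead of the robot, y to its left, z up, the work surface at z = 0. Lengths are in m, angles in rad, forces in N, time in s.
With the tool pointing down it reaches from about 0.4 to 0.85 m from the base axis. Payload 10.4 kg.
Tool frame: the origin (TCP) lies between the finger pads; the fingertips stand 19 mm ahead of it and the grasp point (between the pads) is the TCP; z points along the fingers, y is the line along which they close (so a half turn about z gives the same grasp; the last joint's range is limited). The gripper opens to 85 mm and grips with 20 to 120 N. Pads are 22 mm wide; open, the fingers measure 114 mm over their backs; the gripper's body (76 mm by 85 mm) begins 54 mm behind the grasp point. The pads swing forward as they close: fully open they stand 13 mm farther back than shut.
Start: joints at [-0.023, 0.332, -0.065, 1.46, 0.022, 1.35, -0.088], TCP at [0.625, 0, 0.25] pointing down, gripper open.
Joint ranges: [-2.6, 2.6], [-0.5, 2.12], [-1.47, 1.34], [0.16, 2.42], [-1.27, 4.41], [0.06, 2.06], [-2.6, 2.6]. Speed limits (rad/s): [2.22, 2.22, 2.79, 2.79, 3.14, 3.14, 3.14].

INTERFACE

Orientations are given as a unit quaternion [x, y, z, w].
In Python, from station import arm, cams, job gives the robot as it stands. The module is installed in compiled form; this text tells all that it offers.
- The arm moves only by the tool arm_command, never from a script. Its argument "rows" is a list of rows, each a list of 3 entries, a list of its own where there are three numbers: the shift along the world's x, y, z in m, then the turn, a rotation vector about the world's x, y, z in rad, then the closure, from 0 (fully open) to 1 (shut). In form: [[[x, y, z], [wx, wy, wz], grip], ...]. A call has 1 to 8 rows; each row shifts and turns the commanded pose from where the row before left it; what a row does not reach is not made up. A row lasts 1/10 s, in which the tool goes at most 50 mm and 8.59 degrees, less where a joint would pass 70% of its speed; a pose out of reach is approached as far as the arm can. A call with a gripper value outside its range is refused whole. The fingers move at their own pace and stop on an object; "force" is the grip in N (left out, the last holds). Time passes only in rows, so rows that do not move let the fingers close. It gives the time, the measured TCP pose, the force, the opening and the grip force at its end, in the units of the state.
- arm.state(): the state, without advancing time (a new reading comes with each control period).
- cams.snapshot(name): name is "scene" or "side" or "wrist"; returns the picture (400x640x3 uint8, red, green, blue); there is no depth.
- cams.get_calibration(name): a dict with "camera_matrix" (3x3 intrinsics, pixels), "R" (3x3) and "t" (3): a world point X has camera coordinates R X + t. Camera axes: x right, y down, z forward; pixel columns grow to the right and rows downward; lengths in m; the calibration is good to about 2 mm. A picture is of the moment at which its call begins: read the wrist's pose just before it. get_calibration takes no time and is no camera call; for the wrist camera it gives the pose at the moment of the call.
- job.finish_job(): hands the job in; it is judged then, once.
The state is a dict: "time": time; "q": joint angles; "qvel": joint speeds; "effort": joint torques, N m; "tool_pos": TCP position; "ee_rot": TCP orientation; "ft_force": force on the tool from outside, world axes, zero at the start; "wrist_torque": the same for the moment, N m; "opening": finger opening in m; "gripper_force": force on a finger pad.
Only numpy, scipy, OpenCV 4.12 (cv2) and the standard library are available. Lean on these libraries where they do the work, as an engineer would, in place of code of your own. Each camera call takes 0.05 s, during which the arm holds its last target. There are 200 camera calls.

## Working session

There is one attempt and no reset: what is moved stays moved. The work goes in short steps, Python scripts to look and compute and a tool call to move; the robot and the scene stay as the last step left them, time stands still between calls to the robot, and variables do not carry over. Pictures are saved under pics/ and viewed, at most 10 in all, crops included, and the job is handed in when it is done.

Besides the shell and the picture viewer there is one more tool, called after ">>>" in YAML: its name, and indented under it one key for each argument. arm_command: Moves the arm, as the interface text tells. Its arguments: {"type":"object","properties":{"rows":{"type":"array","items":{"type":"array"}},"force":{"type":"number"}},"required":["rows"]}

```bash
mkdir -p pics; python3 - <<'E'
from station import arm,cams
import cv2,numpy as np
for n in("scene","side"):
    cv2.imwrite(f"pics/{n}0.png",cams.snapshot(n)[:,:,::-1])
    c=cams.get_calibration(n);print(n,np.round(c["camera_matrix"],1).tolist(),np.round(-c["R"].T@c["t"],3),np.round(c["R"],2).tolist())
s=arm.state();print(s["tool_pos"],s["ee_rot"],s["opening"])
E
```

```text
scene [[406.9, 0.0, 312.6], [0.0, 406.9, 200.1], [0.0, 0.0, 1.0]] [ 1.017 -0.259  0.488] [[0.5, 0.87, -0.02], [0.48, -0.29, -0.83], [-0.72, 0.4, -0.56]]
side [[464.3, 0.0, 322.9], [0.0, 464.3, 193.4], [0.0, 0.0, 1.0]] [ 0.239 -0.442  0.746] [[0.87, -0.49, 0.02], [-0.37, -0.67, -0.64], [0.32, 0.55, -0.77]]
[ 6.24707289e-01 -4.57739923e-06  2.49605319e-01] [ 7.07103154e-01  7.07110137e-01 -4.54392462e-04 -4.20567451e-04] 0.08559713153507394
```

View pics/scene0.png

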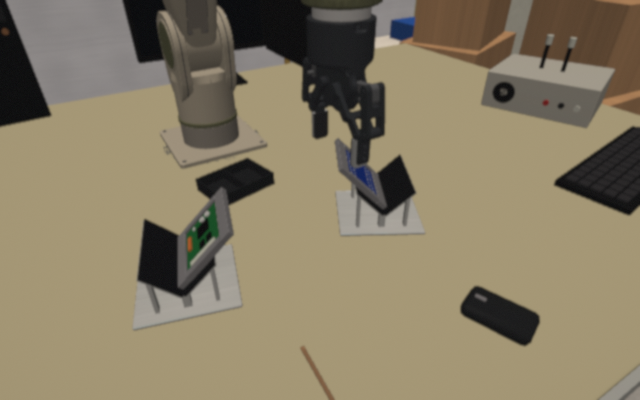

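View pics/side0.png

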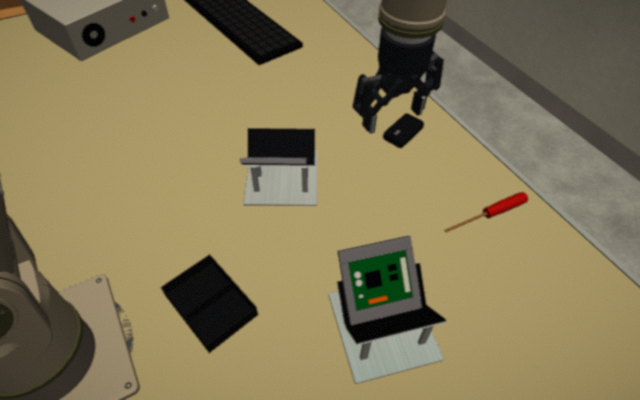

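The green board and cradle are at about (190,255) in the scene view and (380,290) in the side view. The blue one is at about (378,185) and (280,165). I'll enlarge both green crops to pick corners.

```bash
python3 - <<'E'
import cv2,numpy as np
a=cv2.imread("pics/scene0.png")[180:330,110:260];b=cv2.imread("pics/side0.png")[230:385,310:460]
f=lambda i:cv2.resize(i,(400,400*i.shape[0]//150),interpolation=cv2.INTER_CUBIC)
a,b=f(a),f(b);h=max(len(a),len(b));o=np.zeros((h,800,3),np.uint8);o[:len(a),:400]=a;o[:len(b),400:]=b
for k in range(0,800,40): cv2.line(o,(k,0),(k,6),(0,0,255),1)
for k in range(0,h,40): cv2.line(o,(0,k),(6,k),(0,0,255),1); cv2.line(o,(400,k),(406,k),(0,0,255),1)
cv2.imwrite("pics/crop0.png",o)
E
```

```text
(no output)
```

View pics/crop0.png

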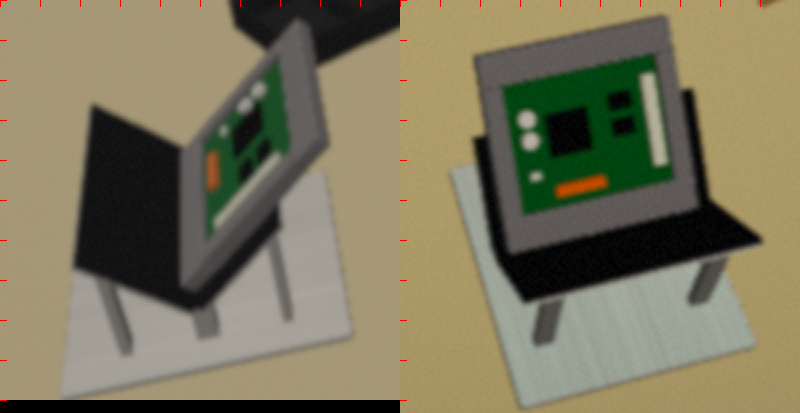

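```bash
cat > h.py <<'E'
import numpy as np,cv2
from station import arm,cams
from scipy.optimize import least_squares
from scipy.spatial.transform import Rotation as R
def proj(n,X):
    c=cams.get_calibration(n);p=(c["R"]@np.atleast_2d(X).T).T+c["t"];p=p@c["camera_matrix"].T
    return p[:,:2]/p[:,2:]
E
python3 - <<'E'
from h import *
sc=lambda p:(np.array(p)*150/400+[110,180]); sd=lambda p:(np.array(p)*150/400+[310,230])
cr=[("scene",[.075,-.08,.003],sc([62,398])),("scene",[.075,.08,.003],sc([353,335])),("scene",[-.075,.08,.006],sc([323,172])),
("side",[-.075,-.08,.003],sd([122,408])),("side",[.075,-.08,.003],sd([356,345])),("side",[-.075,.08,.006],sd([50,170])),
("side",[-.07,-.0495,.0945],sd([125,301])),("side",[.07,-.0495,.0945],sd([362,240])),
("scene",[.07,-.0495,.0945],sc([75,268])),("scene",[-.07,-.0495,.0945],sc([92,105]))]
s=.5**.5
def bp(dx,x,y,z): # board local -> cradle
    c=np.array([dx,.0389,.0909]);return c+x*np.array([1,0,0])+y*np.array([0,s,s])+z*np.array([0,-s,s])
bd=[("side",(-.06,.06,.005),sd([73,56])),("side",(.06,.06,.005),sd([267,16])),("side",(.06,-.06,.005),sd([300,207])),("side",(-.06,-.06,.005),sd([112,253])),
("scene",(.06,-.06,.005),sc([181,290])),("scene",(-.06,-.06,.005),sc([181,150])),("scene",(.06,.06,-.005),sc([328,145]))]
def f(v,raw=0):
    c,q=np.cos(v[2]),np.sin(v[2]);W=lambda X:np.array([v[0]+c*X[0]-q*X[1],v[1]+q*X[0]+c*X[1],X[2]])
    r=[(proj(n,W(X))[0]-p) for n,X,p in cr]+[(proj(n,W(bp(v[3],*X)))[0]-p) for n,X,p in bd]
    return np.array(r) if raw else np.ravel(r)
o=least_squares(f,[.55,-.2,0,0],loss="soft_l1");print(np.round(o.x,4));print(np.round(f(o.x,1),1).tolist())
E
```

```text
[ 0.5005 -0.2067 -0.2458 -0.0023]
[[-1.0, 2.5], [0.3, 1.4], [0.2, -0.0], [-0.5, 1.1], [0.4, 0.1], [-1.1, -0.7], [-0.4, -1.4], [-0.4, -1.7], [0.4, -0.9], [-0.1, 0.4], [0.6, 1.1], [0.1, 0.0], [-0.9, 0.1], [-1.0, 0.8], [-0.4, -0.1], [-1.0, 1.9], [1.3, 1.0]]
```

>>> arm_command:
  rows:
    - [[-0.0115,-0.008,0],[0,0,-0.14],0.5]
    - [[-0.0115,-0.008,0],[0,0,-0.14],0.5]
    - [[-0.0115,-0.008,0],[0,0,-0.14],0.5]
    - [[-0.0115,-0.008,0],[0,0,-0.14],0.5]
    - [[-0.0115,-0.008,0],[0,0,-0.14],0.5]
    - [[-0.0115,-0.008,0],[0,0,-0.14],0.5]
    - [[-0.0115,-0.008,0],[0,0,-0.14],0.5]
    - [[-0.0115,-0.008,0],[0,0,-0.14],0.5]
  force: 40

```text
time: 0.9
tool_pos: [0.5323, -0.0643, 0.25]
ee_rot: [0.975, 0.221, -0.0, -0.0]
ft_force: [0.7, 0.2, -0.1]
opening: 0.0427
gripper_force: 0.0
```

>>> arm_command:
  rows:
    - [[0,0,0],[0,0,-0.14],0.5]
    - [[0,0,0],[0,0,-0.14],0.5]
    - [[0,0,0],[0,0,-0.14],0.5]
    - [[0,0,0],[0,0,-0.14],0.5]
    - [[0,0,0],[0,0,-0.137],0.5]
    - [[0,0,0],[0,0,0],0.5]

```text
time: 1.5
tool_pos: [0.5328, -0.064, 0.25]
ee_rot: [0.992, -0.124, -0.0, 0.0]
ft_force: [-0.9, 0.7, -0.1]
opening: 0.0426
gripper_force: 0.0
```

>>> arm_command:
  rows:
    - [[0,0,0],[-0.127,0.032,0],0.5]
    - [[0,0,0],[-0.127,0.032,0],0.5]
    - [[0,0,0],[-0.127,0.032,0],0.5]
    - [[0,0,0],[-0.127,0.032,0],0.5]
    - [[0,0,0],[-0.127,0.032,0],0.5]
    - [[0,0,0],[-0.127,0.032,0],0.5]
    - [[0,0,0],[0,0,0],0.5]

```text
time: 2.2
tool_pos: [0.5327, -0.0609, 0.2474]
ee_rot: [0.917, -0.108, -0.05, 0.381]
ft_force: [-0.5, 0.2, 0.2]
opening: 0.0429
gripper_force: 0.0
```

```bash
cat >> h.py <<'E'
CP=np.array([.5005,-.2067,0]);RC=R.from_euler("z",-.2458)
def st():
    s=arm.state();r=R.from_quat(s["ee_rot"]);m=(RC.inv()*r).as_matrix()
    print("t",round(s["time"],2),"q",np.round(s["q"],2),"\npos",np.round(s["tool_pos"],4),"cradle",np.round(RC.inv().apply(s["tool_pos"]-CP),4),"\ntool x",np.round(m[:,0],3),"y",np.round(m[:,1],3),"z",np.round(m[:,2],3),"F",np.round(s["ft_force"],1),"open",round(s["opening"],4),"grip",s["gripper_force"])
    return s,r
E
python3 -c "
from h import *
st()"
```

```text
t 2.2 q [-0.39  0.37  0.06  1.63  0.62  1.63 -2.25] 
pos [ 0.5327 -0.0609  0.2474] cradle [-0.0042  0.1493  0.2474] 
tool x [ 1.     0.008 -0.009] y [ 0.012 -0.704  0.71 ] z [-0.    -0.71  -0.704] F [-0.5  0.2  0.2] open 0.0429 grip 0.0
```

>>> arm_command:
  rows:
    - [[-0.0015,-0.008,-0.02],[0,0,0],0.5]
    - [[-0.0015,-0.008,-0.02],[0,0,0],0.5]
    - [[-0.0015,-0.008,-0.02],[0,0,0],0.5]
    - [[-0.0015,-0.008,-0.019],[0,0,0],0.5]
    - [[0,0,0],[0,0,0],0.5]
    - [[0,0,0],[0,0,0],0.5]

```text
time: 2.8
tool_pos: [0.5271, -0.0965, 0.1722]
ee_rot: [0.917, -0.114, -0.047, 0.379]
ft_force: [-0.4, -0.6, 1.1]
opening: 0.0427
gripper_force: 0.0
```

```bash
python3 - <<'E'
from h import *
st()
c=cams.get_calibration("wrist")
B=np.array([[-.002+x*.06,.0389+.0424*y-.0035,.0909+.0424*y+.0035] for x,y in((-1,-1),(-1,1),(1,1),(1,-1))])
print(np.round(proj("wrist",RC.apply(B)+CP)))
w=cams.snapshot("wrist");s=cams.snapshot("scene")
o=np.hstack([cv2.resize(w,(480,300)),cv2.resize(s[80:280,100:300],(300,300))])[:,:,::-1]
cv2.imwrite("pics/w1.png",o)
E
```

```text
t 2.8 q [-0.35  0.42  0.08  1.73  0.63  1.47 -2.31] 
pos [ 0.5271 -0.0965  0.1722] cradle [-0.001   0.1133  0.1722] 
tool x [ 1.    -0.001 -0.001] y [-0.    -0.708  0.706] z [-0.001 -0.706 -0.708] F [-0.4 -0.6  1.1] open 0.0427 grip 0.0
[[316. 244.]
 [316. 328.]
 [316. 127.]
 [316. 113.]]
```

View pics/w1.png

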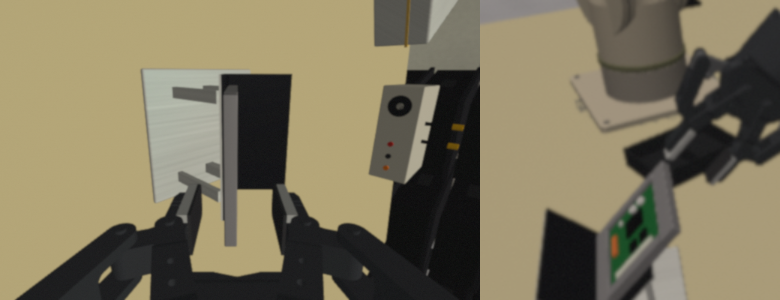

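Edge-on board at column ~231 of 480, between the fingers and matching the fit. Advancing to grip.

>>> arm_command:
  rows:
    - [[0,0.003,-0.004],[0,0,0],0.5]
    - [[-0.002,-0.008,-0.009],[0,0,0],0.5]
    - [[-0.002,-0.008,-0.009],[0,0,0],0.5]
    - [[-0.002,-0.008,-0.008],[0,0,0],0.5]
    - [[-0.002,-0.008,-0.008],[0,0,0],0.5]
    - [[-0.002,-0.008,-0.008],[0,0,0],0.5]
    - [[0,0,0],[0,0,0],0.5]
    - [[0,0,0],[0,0,0],0.5]

```text
time: 3.7
tool_pos: [0.517, -0.1331, 0.1253]
ee_rot: [0.917, -0.113, -0.047, 0.38]
ft_force: [1.0, 0.1, -0.0]
opening: 0.0428
gripper_force: 0.0
```

```bash
python3 - <<'E'
from h import *
st()
w=cams.snapshot("wrist");s=cams.snapshot("scene")
o=np.hstack([cv2.resize(w,(480,300)),cv2.resize(s[120:320,100:300],(300,300))])[:,:,::-1]
cv2.imwrite("pics/w2.png",o)
E
```

```text
t 3.7 q [-0.31  0.45  0.1   1.8   0.66  1.36 -2.34] 
pos [ 0.517  -0.1331  0.1253] cradle [-0.002   0.0754  0.1253] 
tool x [ 1.    -0.001 -0.001] y [-0.    -0.707  0.708] z [-0.001 -0.708 -0.707] F [ 1.   0.1 -0. ] open 0.0428 grip 0.0
```

View pics/w2.png

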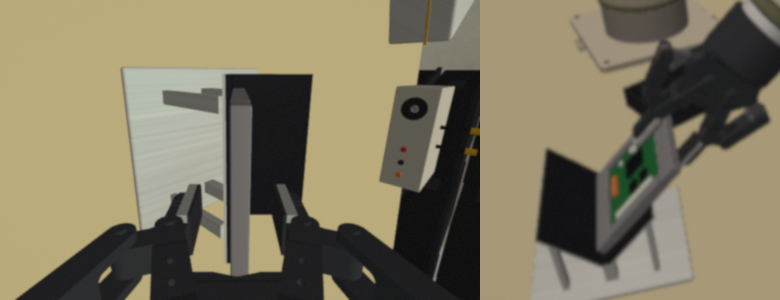

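The board's rail lies between the fingers, centred (col ~240). Closing.

>>> arm_command:
  rows:
    - [[0,0,0],[0,0,0],0.7]
    - [[0,0,0],[0,0,0],0.8]
    - [[0,0,0],[0,0,0],0.9]
    - [[0,0,0],[0,0,0],1]
    - [[0,0,0],[0,0,0],1]
    - [[0,0,0],[0,0,0],1]
    - [[0,0,0],[0,0,0],1]
  force: 50

```text
time: 4.5
tool_pos: [0.5172, -0.1332, 0.1261]
ee_rot: [0.917, -0.114, -0.047, 0.38]
ft_force: [-0.8, 0.0, 5.1]
opening: 0.0092
gripper_force: 48.9
```

```bash
python3 -c "
from h import *
st()"
```

```text
t 4.5 q [-0.31  0.45  0.1   1.8   0.66  1.36 -2.34] 
pos [ 0.5172 -0.1332  0.1261] cradle [-0.0017  0.0753  0.1261] 
tool x [ 1.    -0.001  0.   ] y [-0.001 -0.706  0.708] z [-0.    -0.708 -0.706] F [-0.8  0.   5.1] open 0.0092 grip 48.91020655632019
```

>>> arm_command:
  rows:
    - [[0,0,0.005],[0,0,0],1]
    - [[0,0,0.01],[0,0,0],1]
    - [[0,0,0.01],[0,0,0],1]
    - [[0,0,0.005],[0,0,0],1]
    - [[0,0,0],[0,0,0],1]

```text
time: 5.0
tool_pos: [0.5175, -0.1329, 0.1563]
ee_rot: [0.917, -0.114, -0.046, 0.38]
ft_force: [-0.4, -0.2, -1.7]
opening: 0.009
gripper_force: 48.8
```

```bash
python3 - <<'E'
from h import *
st()
th=np.radians(45+np.linspace(0,90,17));P=np.c_[np.linspace(-.0017,.0003,17),np.linspace(-.0035,.0035,17)+.1106*np.cos(th),.0485+.1106*np.sin(th)]
print(np.round(RC.apply(np.diff(P,axis=0)),4).tolist())
E
```

```text
t 5.0 q [-0.31  0.41  0.1   1.78  0.66  1.4  -2.3 ] 
pos [ 0.5175 -0.1329  0.1563] cradle [-0.0015  0.0757  0.1563] 
tool x [ 1.    -0.001  0.001] y [-0.001 -0.707  0.707] z [ 0.    -0.707 -0.707] F [-0.4 -0.2 -1.7] open 0.009 grip 48.759875893592834
[[-0.0017, -0.0074, 0.0073], [-0.0019, -0.0081, 0.0065], [-0.002, -0.0086, 0.0056], [-0.0022, -0.0091, 0.0046], [-0.0023, -0.0095, 0.0037], [-0.0023, -0.0098, 0.0026], [-0.0024, -0.01, 0.0016], [-0.0024, -0.0101, 0.0005], [-0.0024, -0.0101, -0.0005], [-0.0024, -0.01, -0.0016], [-0.0023, -0.0098, -0.0026], [-0.0023, -0.0095, -0.0037], [-0.0022, -0.0091, -0.0046], [-0.002, -0.0086, -0.0056], [-0.0019, -0.0081, -0.0065], [-0.0017, -0.0074, -0.0073]]
```

>>> arm_command:
  rows:
    - [[-0.0017,-0.0074,0.0073],[0.0952,-0.0239,0],1]
    - [[-0.0019,-0.0081,0.0065],[0.0952,-0.0239,0],1]
    - [[-0.002,-0.0086,0.0056],[0.0952,-0.0239,0],1]
    - [[-0.0022,-0.0091,0.0046],[0.0952,-0.0239,0],1]
    - [[-0.0023,-0.0095,0.0037],[0.0952,-0.0239,0],1]
    - [[-0.0023,-0.0098,0.0026],[0.0952,-0.0239,0],1]
    - [[-0.0024,-0.01,0.0016],[0.0952,-0.0239,0],1]
    - [[-0.0024,-0.0101,0.0005],[0.0952,-0.0239,0],1]

```text
time: 5.8
tool_pos: [0.4998, -0.206, 0.1883]
ee_rot: [0.992, -0.123, 0.001, -0.001]
ft_force: [-0.3, -0.7, -1.5]
opening: 0.0092
gripper_force: 49.0
```

```bash
python3 -c "
from h import *
st()"
```

```text
t 5.8 q [ 0.15  0.19  0.17  1.78 -0.04  1.18 -1.48] 
pos [ 0.4998 -0.206   0.1883] cradle [-0.0008  0.0005  0.1883] 
tool x [1.    0.    0.001] y [ 0.    -1.    -0.003] z [ 0.001  0.003 -1.   ] F [-0.3 -0.7 -1.5] open 0.0092 grip 48.953309655189514
```

>>> arm_command:
  rows:
    - [[-0.0024,-0.0101,-0.0005],[0.0952,-0.0239,0],1]
    - [[-0.0024,-0.01,-0.0016],[0.0952,-0.0239,0],1]
    - [[-0.0023,-0.0098,-0.0026],[0.0952,-0.0239,0],1]
    - [[-0.0023,-0.0095,-0.0037],[0.0952,-0.0239,0],1]
    - [[-0.0022,-0.0091,-0.0046],[0.0952,-0.0239,0],1]
    - [[-0.002,-0.0086,-0.0056],[0.0952,-0.0239,0],1]
    - [[-0.0019,-0.0081,-0.0065],[0.0952,-0.0239,0],1]
    - [[-0.0017,-0.0074,-0.0073],[0.0952,-0.0239,0],1]

```text
time: 6.6
tool_pos: [0.4823, -0.2791, 0.1551]
ee_rot: [0.916, -0.113, 0.047, -0.381]
ft_force: [0.4, 0.5, -1.1]
opening: 0.0091
gripper_force: 49.1
```

```bash
python3 - <<'E'
from h import *
st()
w=cams.snapshot("side");s=cams.snapshot("scene")
o=np.hstack([cv2.resize(w[190:390,300:500],(400,400)),cv2.resize(s[150:350,60:260],(400,400))])[:,:,::-1]
cv2.imwrite("pics/w3.png",o)
E
```

```text
t 6.6 q [ 0.65  0.57  0.2   1.57 -0.73  1.56 -0.76] 
pos [ 0.4823 -0.2791  0.1551] cradle [-1.000e-04 -7.460e-02  1.551e-01] 
tool x [ 1. -0.  0.] y [-0.    -0.705 -0.709] z [ 0.     0.709 -0.705] F [ 0.4  0.5 -1.1] open 0.0091 grip 49.093045592308044
```

View pics/w3.png

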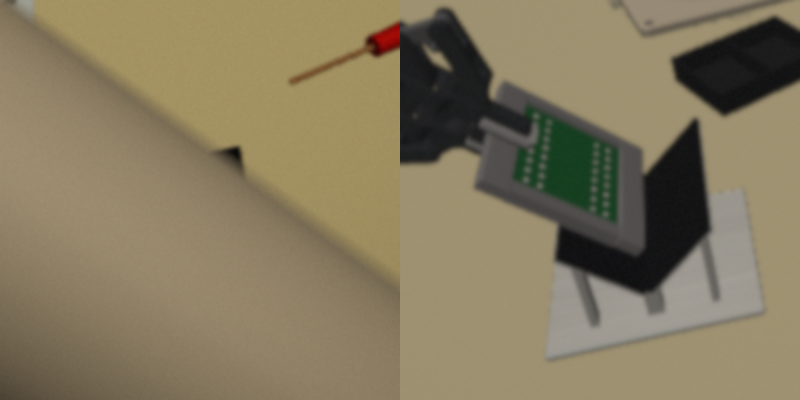

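Scene view: board held solder side up, parallel to and above the -y wing. Lowering slowly.

>>> arm_command:
  rows:
    - [[0,0,-0.006],[0,0,0],1]
    - [[0,0,-0.006],[0,0,0],1]
    - [[0,0,-0.005],[0,0,0],1]
    - [[0,0,-0.004],[0,0,0],1]
    - [[0,0,-0.003],[0,0,0],1]
    - [[0,0,-0.002],[0,0,0],1]
    - [[0,0,0],[0,0,0],1]

```text
time: 7.4
tool_pos: [0.4826, -0.278, 0.1292]
ee_rot: [0.917, -0.113, 0.047, -0.379]
ft_force: [-0.5, -0.0, -1.9]
opening: 0.0093
gripper_force: 49.3
```

```bash
python3 - <<'E'
from h import *
st()
s=cams.snapshot("scene")
cv2.imwrite("pics/w4.png",cv2.resize(s[180:330,80:230],(600,600),interpolation=2)[:,:,::-1])
E
```

```text
t 7.4 q [ 0.65  0.59  0.19  1.58 -0.73  1.53 -0.73] 
pos [ 0.4826 -0.278   0.1292] cradle [ 0.     -0.0735  0.1292] 
tool x [ 1.     0.    -0.001] y [-0.    -0.708 -0.707] z [-0.001  0.707 -0.708] F [-0.5 -0.  -1.9] open 0.0093 grip 49.26056921482086
```

View pics/w4.png

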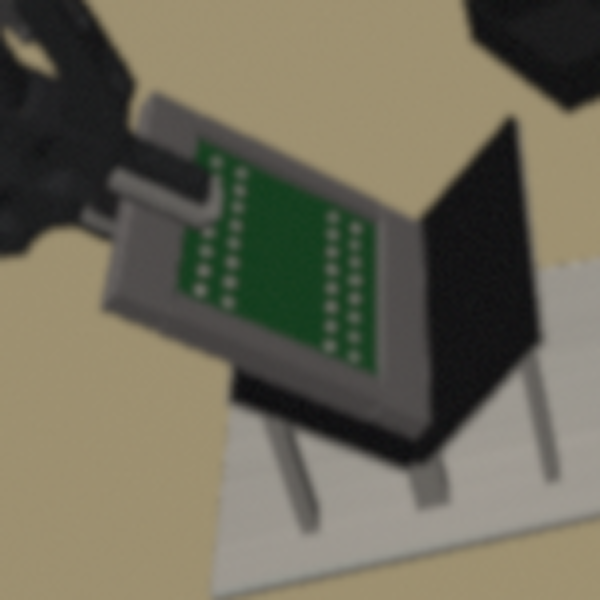

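Near seated; no contact yet.

>>> arm_command:
  rows:
    - [[0,0,-0.001],[0,0,0],1]
    - [[0,0,-0.001],[0,0,0],1]
    - [[0,0,-0.001],[0,0,0],1]
    - [[0,0,0],[0,0,0],1]
    - [[0,0,0],[0,0,0],1]

```text
time: 7.95
tool_pos: [0.4824, -0.2789, 0.1273]
ee_rot: [0.917, -0.113, 0.047, -0.379]
ft_force: [-3.4, -3.3, 6.2]
opening: 0.0092
gripper_force: 50.4
```

>>> arm_command:
  rows:
    - [[0,0,-0.0005],[0,0,0],1]
    - [[0,0,-0.0005],[0,0,0],1]
    - [[0,0,0],[0,0,0],1]
    - [[0,0,0],[0,0,0],1]

```text
time: 8.35
tool_pos: [0.4824, -0.2792, 0.1269]
ee_rot: [0.917, -0.113, 0.047, -0.379]
ft_force: [-6.3, -4.0, 11.0]
opening: 0.0088
gripper_force: 51.1
```

Contact at the predicted height; release.

>>> arm_command:
  rows:
    - [[0,0,0],[0,0,0],0.85]
    - [[0,0,0],[0,0,0],0.75]
    - [[0,0,0],[0,0,0],0.65]
    - [[0,0,0],[0,0,0],0.55]
    - [[0,0,0],[0,0,0],0.5]
    - [[0,0,0],[0,0,0],0.5]
  force: 20

```text
time: 8.95
tool_pos: [0.4826, -0.2781, 0.1252]
ee_rot: [0.917, -0.113, 0.047, -0.379]
ft_force: [-0.1, -0.2, 0.4]
opening: 0.0427
gripper_force: 0.0
```

```bash
python3 - <<'E'
from h import *
st()
s=cams.snapshot("scene")
cv2.imwrite("pics/w5.png",cv2.resize(s[180:330,80:230],(600,600),interpolation=2)[:,:,::-1])
E
```

```text
t 8.95 q [ 0.65  0.6   0.19  1.58 -0.73  1.52 -0.73] 
pos [ 0.4826 -0.2781  0.1252] cradle [ 0.     -0.0736  0.1252] 
tool x [ 1.     0.    -0.001] y [-0.    -0.708 -0.707] z [-0.001  0.707 -0.708] F [-0.1 -0.2  0.4] open 0.0427 grip 0.0
```

View pics/w5.png

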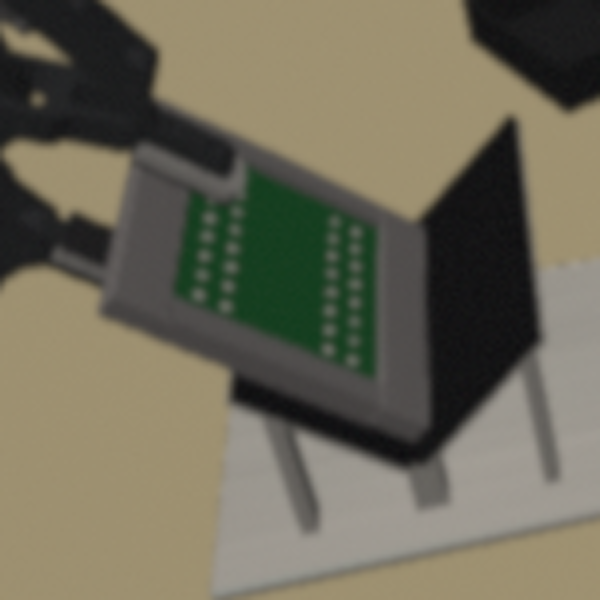

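Board seated on the -y wing, fingers clear on both sides. Backing out along the slope.

>>> arm_command:
  rows:
    - [[-0.0017,-0.0069,0.0071],[0,0,0],0.5]
    - [[-0.0026,-0.0103,0.0106],[0,0,0],0.5]
    - [[-0.0026,-0.0103,0.0106],[0,0,0],0.5]
    - [[-0.0026,-0.0103,0.0106],[0,0,0],0.5]
    - [[-0.0026,-0.0103,0.0106],[0,0,0],0.5]
    - [[-0.0026,-0.0103,0.0106],[0,0,0],0.5]
    - [[0,0,0],[0,0,0],0.5]
    - [[0,0,0],[0,0,0],0.5]

```text
time: 9.8
tool_pos: [0.4679, -0.3367, 0.1854]
ee_rot: [0.917, -0.113, 0.047, -0.379]
ft_force: [0.3, -0.4, -0.6]
opening: 0.0427
gripper_force: 0.0
```

```bash
python3 - <<'E'
from h import *
st()
s=cams.snapshot("scene")
q=.5**.5
for dx in(0,):
  X=np.array([np.array([dx,-.0389,.0909])+x*np.array([1,0,0])+y*np.array([0,-q,q])+.005*np.array([0,q,q]) for x,y in((-.06,-.06),(.06,-.06),(.06,.06),(-.06,.06))])
  p=proj("scene",RC.apply(X)+CP)
o=cv2.resize(s[180:330,80:230],(600,600),interpolation=2)[:,:,::-1].copy()
cv2.polylines(o,[np.int32((p-[80,180])*4+2)],True,(0,0,255),1)
cv2.imwrite("pics/w6.png",o)
E
```

```text
t 9.8 q [ 0.71  0.61  0.23  1.44 -0.71  1.68 -0.75] 
pos [ 0.4679 -0.3367  0.1854] cradle [ 0.     -0.134   0.1854] 
tool x [ 1.  0. -0.] y [-0.    -0.708 -0.706] z [-0.     0.706 -0.708] F [ 0.3 -0.4 -0.6] open 0.0427 grip 0.0
```

View pics/w6.png

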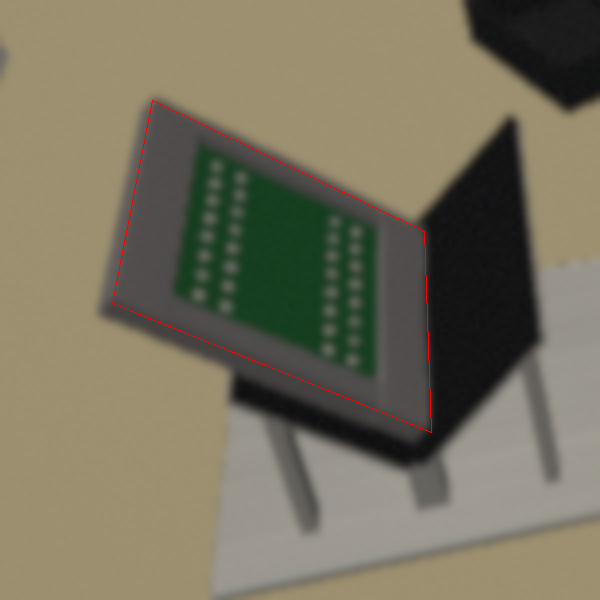

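The board matches the predicted flush, centred outline, and the gripper is clear of it.

```bash
python3 -c "
from station import job
print(job.finish_job())"
```

```text
the job is handed in; nothing more can be done
None
```

The green board is turned over and released on the opposite wing, solder side up. It looks flush and centred in the last picture, and I handed the job in at about 10 s; no verdict came back. The blue board was not approached, though I didn't check its position afterwards.

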